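Close a sensor case on the pedal press

ROBOT

A 7-joint arm with a two-finger parallel gripper is mounted at the origin on the work surface. World frame = base frame: x ahead of the robot, y to its left, z up, the work surface at z = 0. Lengths are in m, angles in rad, forces in N, time in s.
With the tool pointing down it reaches from about 0.35 to 0.9 m from the base axis. Payload 7.2 kg.
Tool frame: the origin (TCP) lies at the centre of the arm's flange, where the gripper is bolted on; the fingertips stand 173 mm ahead of it and the grasp point (between the pads) lies 155 mm ahead of it; y points along the fingers, x is the direction in which the jaws open and shut, and the axes are right-handed (so a half turn about y gives the same grasp; the last joint's range is limited). The gripper opens to 85 mm and grips with 20 to 120 N. Pads are 22 mm wide; open, the fingers measure 114 mm over their backs; the gripper's body (76 mm by 85 mm) begins 54 mm behind the grasp point. The pads swing forward as they close: fully open they stand 13 mm farther back than shut.
Start: joints at [1.077, 0.411, -0.013, 1.596, 0.006, 1.134, -0.082], TCP at [0.258, -0.569, 0.405] pointing down, gripper open.
Joint ranges: [-2.95, 2.95], [-0.29, 1.99], [-1.47, 1.44], [0.14, 2.54], [-1.03, 4.17], [0.13, 1.85], [-2.86, 2.86]. Speed limits (rad/s): [2.39, 2.39, 3.01, 3.01, 3.14, 3.14, 3.14].

INTERFACE

Orientations are given as a unit quaternion [x, y, z, w].
In Python, from station import bot gives the robot as it stands.
- The arm moves only by the tool send_rows, never from a script. Its argument "rows" is a list of rows, each a list of 3 entries, a list of its own where there are three numbers: the shift along the tool's x, y, z in m, then the turn about the tool's y in degrees, then the finger opening in m, from 0 to 0.0854. In form: [[[dx, dy, dz], yaw, jaw], ...]. A call has 1 to 10 rows; each row is the pose to reach, as a shift and turn from the pose commanded when the call began, along the tool's axes at that moment; what a row does not reach only later rows make up. A row lasts 1/12 s, in which the tool goes at most 41.7 mm and 7.16 degrees, less where a joint would pass 70% of its speed; a pose out of reach is approached as far as the arm can. A call with a gripper value outside its range is refused whole. The fingers move at their own pace and stop on an object; "newtons" is the grip in N (left out, the last holds). Time passes only in rows, so rows that repeat a pose let the fingers close. It gives the time, the measured TCP pose, the force and the opening at its end, in the units of the state.
- bot.sense(): the state, without advancing time (a new reading comes with each control period).
- bot.grab_frame(name): name is "side" or "top" or "wrist"; returns a dict with "pixels" (400x640x3 uint8, red, green, blue), "fx", "fy", "cx", "cy" (pixels), "world_from_camera" (4x4, takes a point from camera to world coordinates). Camera axes: x right, y down, z forward; pixel columns grow to the right and rows downward; lengths in m; the calibration is good to about 2 mm. A picture is of the moment at which its call begins. There is no depth.
- bot.finish_job(): hands the job in, once; it reports no verdict.
The state is a dict: "time_s": time; "qpos": joint angles; "joint_velocities": joint speeds; "joint_efforts": joint torques, N m; "ee_pos": TCP position; "eef_rot": TCP orientation; "contact_force": force on the tool from outside, world axes, zero at the start; "torque": the same for the moment, N m; "finger_gap": finger opening in m.
Only numpy, scipy, OpenCV 4.12 (cv2) and the standard library are available. Lean on these libraries where they do the work, as an engineer would, in place of code of your own. Each camera call takes 0.05 s, during which the arm holds its last target.

TASK

Take the small aluminium case out of the blue bin and lay it flat in the nest of the pedal press, its black cap towards the plunger. Let go and push the red pedal right down to its stop, so that the press drives the cap home on the case. Let the pedal come back up, then put the closed case flat and right way up in the empty half of the grey tray; leave the finished case there and the other things on the bench where they are.

Things in the scene. Friction and masses are not known exactly. Their poses are not given: they have to be found in the camera images.
- case: the work: silver aluminium case, 66 mm long (x), 36 wide (y), 30 high (z), about 0.12 kg with its black cap, lying flat (z up) in a cell of the blue bin; origin: centre of the underside of the aluminium part. The cap (flange 36 x 30 x 8 mm) is at the +x end on an orange plug, only started: 5 mm of orange shows, so it is 79 mm long in all, 74 with the cap home. The -x end is a flat grey panel.
- cap (a joint): travel of the end cap along the case: 0 = as started, 5 mm proud; 0.005 m = fully home against the aluminium. It is a tight fit: it moves only under about 10 N along the case and stays where it is pushed.
- cap_face (a point): centre of the outer face of the black cap (46 mm from the case's origin along its +x when proud, 41 mm when home; 15 mm above its underside)
- bin: blue bin fixed to the bench, 140 mm (x) by 265 mm (y); two cells, each 134 x 128 mm inside, with centres at y = -66 and +66 mm; walls 3 mm thick, 55 mm high, front wall (-x) 28 mm; floor 4 mm thick; origin under its centre. One cell holds the case, the other a black cable gland.
- press: pedal press fixed to the bench: grey base plate 130 (x) by 310 mm (y), 12 thick; origin on the bench, x and y as in the press; +y is the way the plunger pushes, from pedal (-y end) to nest. Two cheeks at y = -25 mm, 94 high, carry the pedal; a guide block at y = 4 to 30 mm, 62 high, the plunger; an end stop, 64 high, has its face at y = 129 mm.
- press_nest (a point): top of the nest's bed, where the middle of the case's underside goes: x 0, y 93, z 27 mm in the press, axes parallel. The case lies along the press's y, cap towards -y (the plunger); play 3 mm each way along y, 2 mm across. The bed is 30 mm wide and 15 mm above the base plate; guides (flared lips up to 16 mm above the bed) stand only at its ends: 40 mm of the case's middle is free for fingers.
- pedal (a joint): angle of the red pedal: 0 = up, 0.30 rad = at its stop. A spring returns it. Pressed on the middle of its tread it takes about 4 N at first, 13 N at the stop with a cap to push. The plunger advances 38 mm per rad: it meets the cap at about 0.1 to 0.2 rad, pushes the case against the end stop and has the cap home at 0.30.
- pedal_tread (a point): middle of the top of the red pedal's ribbed black tread (82 mm along the press's x, 66 mm across). The hinge line, parallel to the press's x, is 105 mm from here towards the nest, 80 mm above the bench. At rest this point is 109 mm above the bench and the tread slopes up 0.15 rad away from the hinge; at the stop it slopes down 0.15 rad and the point is 31 mm lower, 4 mm farther from the nest.
- tray: grey open tray fixed to the bench, 220 mm (x) by 150 mm (y), walls 26 mm high and 4 mm thick, floor 4 mm thick; origin under its centre. Its -x half is empty, in the +x half lies a finished case.
- done_case: a finished case like the work, cap home (74 mm long), lying flat across the +x half of the tray; origin under the middle of its 66 mm aluminium part, cap at +x; leave it there
- gland: black plastic cable gland, 28 mm across, 32 mm high, standing in the bin's other cell; not needed
- nut: steel ring nut, 26 mm across, 12 mm high, on the bench beyond the press; not needed
- screwdriver: screwdriver with an orange handle, 190 mm, on the bench to the right of the press; not needed
- spool: solder spool, 56 mm across, 48 mm high, behind; not needed
- flux: small white bottle with a red cap, 36 mm across, 90 mm high, behind; not needed
Mind the look-alikes: they are no part of the job. Leave any pink look-alike of the case alone.

How it is judged:
On the way, in this order (a step that is already met when the one before it is completed fails the run):
1. the case lies flat in the nest with its cap, still proud, towards the plunger, and the fingers are off it (x of case in the frame of press_nest between -0.005 and 0.005 m and y of case in the frame of press_nest between -0.007 and 0.006 m and z of case in the frame of press_nest below 0.003 m and angle between case's own z axis and vertical below 0.1 rad and angle between the x axis of case and the y axis of press, either way round below 0.12 rad and y of cap_face in the frame of press_nest below -0.03 m and value of joint cap below 0.002 m and value of joint pedal below 0.03 rad and contact force between the fingers and case below 0.1 N), for 0.2 s.
2. the pedal is on its way down while the cap is still proud: the press, not the fingers, closes it (value of joint pedal above 0.05 rad and value of joint cap below 0.002 m and distance between case and press_nest below 0.012 m).
3. the pedal is down at its stop and the cap is home (value of joint pedal above 0.285 rad and value of joint cap above 0.0038 m and distance between case and press_nest below 0.012 m), for 0.1 s.
At the end, for the whole second after the job is handed in: The cap is home (under 1.2 mm of orange left), the pedal is back up (within 0.03 rad), the case rests right way up on the tray's floor (within 0.1 rad), its centre in the empty half or at most 20 mm past the middle; the finished case is within 30 mm of where it lay (value of joint cap above 0.0038 m and value of joint pedal below 0.03 rad and x of case in the frame of tray between -0.095 and 0.02 m and y of case in the frame of tray between -0.065 and 0.065 m and z of case in the frame of tray below 0.008 m and angle between case's own z axis and vertical below 0.1 rad and linear speed of case below 0.02 m/s and distance of done_case from where it was at the start of the episode below 0.03 m); the robot touches nothing.
It fails at once if the finished case in the tray is pushed away or tipped (distance of done_case from where it was at the start of the episode above 0.03 m or angle between done_case's own z axis and vertical above 0.4 rad).
It fails at once if another thing on the bench or in the bin is knocked away (distance of any of nut, screwdriver, spool, flux from where it was at the start of the episode above 0.05 m or distance of gland from where it was at the start of the episode above 0.06 m).
It also fails if it takes over 67 s, if anything falls off the work surface, if the arm or the gripper's body presses on something with over 40 N, if the wrist force passes 120 N, or if a joint passes its speed limit or range.

## Working session

There is one attempt and no reset: what is moved stays moved. The work goes in short steps, Python scripts to look and compute and a tool call to move; the robot and the scene stay as the last step left them, time stands still between calls to the robot, and variables do not carry over. Pictures are saved under pics/ and viewed, and the job is handed in when it is done.

Besides the shell and the picture viewer there is one more tool, called after "Request:" as a command line: name --argument value ..., lists and objects as JSON in quotes. send_rows: Moves the arm, as the interface text tells. Its arguments: {"type":"object","properties":{"rows":{"type":"array"},"newtons":{"type":"number"}},"required":["rows"]}

```bash
ls; mkdir -p pics
cat > h.py <<'E'
import numpy as np, cv2, json
from station import bot
def snap(n,f):
    d=bot.grab_frame(n); im=cv2.cvtColor(np.array(d["pixels"],dtype=np.uint8),cv2.COLOR_RGB2BGR)
    cv2.imwrite(f"pics/{f}.png",im)
    K=np.array([[d["fx"],0,d["cx"]],[0,d["fy"],d["cy"]],[0,0,1]]);np.savez(f"pics/{f}.npz",K=K,T=np.array(d["world_from_camera"]))
    return im
def load(f):
    z=np.load(f"pics/{f}.npz"); return cv2.imread(f"pics/{f}.png"),z["K"],z["T"]
def ray(f,u,v):
    z=np.load(f"pics/{f}.npz");K,T=z["K"],z["T"]
    d=T[:3,:3]@np.linalg.solve(K,[u,v,1.]);return T[:3,3],d/np.linalg.norm(d)
def onz(f,u,v,h):
    o,d=ray(f,u,v);return o+d*(h-o[2])/d[2]
def tri(*obs):
    A=np.zeros((3,3));b=np.zeros(3);R=[]
    for f,u,v in obs:
        o,d=ray(f,u,v);P=np.eye(3)-np.outer(d,d);A+=P;b+=P@o;R.append((o,P))
    x=np.linalg.solve(A,b);return x,[np.linalg.norm(P@(x-o)) for o,P in R]
def proj(f,p):
    z=np.load(f"pics/{f}.npz");K,T=z["K"],z["T"]
    q=K@(T[:3,:3].T@(np.array(p)-T[:3,3]));return q[:2]/q[2]
E
python3 - <<'E'
from h import *
np.set_printoptions(precision=4,suppress=True)
for n in("top","side","wrist"):
    snap(n,n+"0");z=load(n+"0");print(n,z[1].tolist(),z[2])
print(bot.sense())
E
```

```text
pics
top [[450.350390862627, 0.0, 314.50408861229124], [0.0, 450.350390862627, 206.73328078910953], [0.0, 0.0, 1.0]] [[-0.0073 -0.9868  0.162   0.3642]
 [-0.9998  0.0045 -0.0175 -0.0792]
 [ 0.0165 -0.1621 -0.9866  1.5075]
 [ 0.      0.      0.      1.    ]]
side [[470.7282652943732, 0.0, 321.48030097565555], [0.0, 470.7282652943732, 206.75264370090753], [0.0, 0.0, 1.0]] [[-0.9549 -0.1463  0.2584  0.2572]
 [-0.2968  0.4974 -0.8152  0.9325]
 [-0.0093 -0.8551 -0.5184  0.7405]
 [ 0.      0.      0.      1.    ]]
wrist [[280.8431765907199, 0.0, 318.8804242827955], [0.0, 280.8431765907199, 202.2455538464774], [0.0, 0.0, 1.0]] [[ 0.414  -0.8647 -0.2843  0.3315]
 [-0.9103 -0.3939 -0.1275 -0.5362]
 [-0.0018  0.3115 -0.9502  0.3725]
 [ 0.      0.      0.      1.    ]]
{'time_s': 0.15, 'qpos': array([ 1.0768,  0.4118, -0.0127,  1.5968,  0.0056,  1.1343, -0.0822]), 'joint_velocities': array([-0.0013, -0.002 , -0.0009, -0.0023,  0.0011, -0.0001, -0.0017]), 'joint_efforts': array([  0.0018, -60.1035,   0.683 , -29.9647,   0.014 ,   0.0079,
         0.0001]), 'ee_pos': array([ 0.2581, -0.569 ,  0.404 ]), 'eef_rot': array([-0.5941,  0.3835, -0.3826,  0.5946]), 'contact_force': array([-0.0908,  0.4208, -0.1192]), 'torque': array([ 0.0052,  0.0086, -0.0219]), 'finger_gap': 0.08533771873199449}
```

View pics/top0.png

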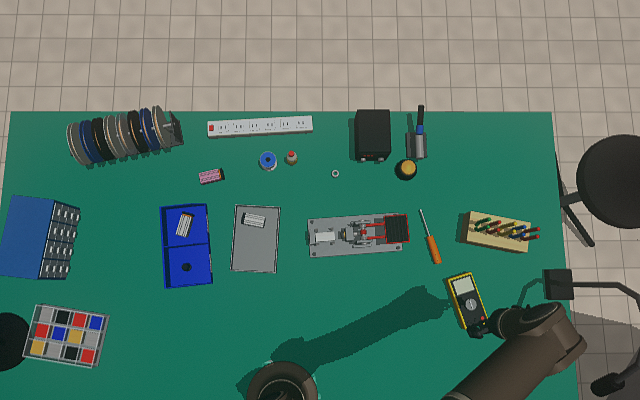

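View pics/side0.png

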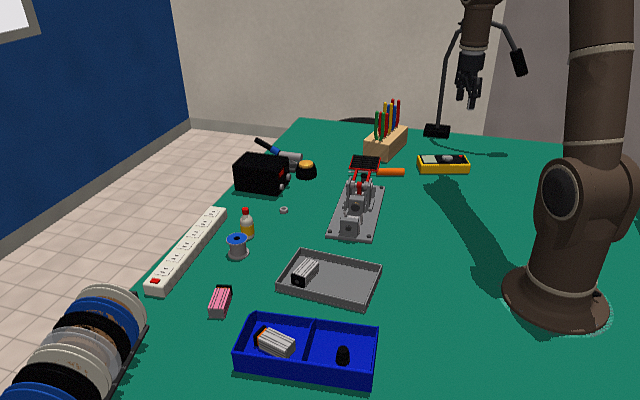

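View pics/wrist0.png

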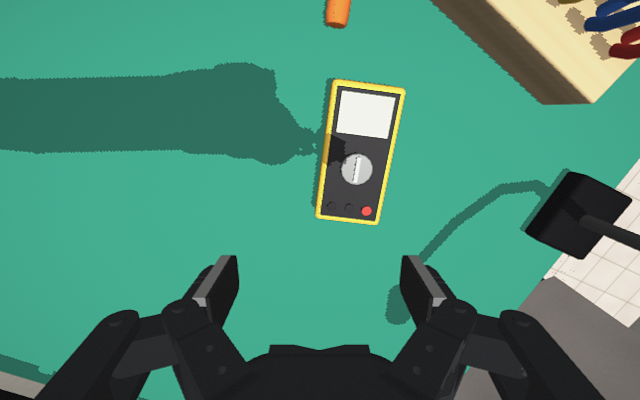

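Run:
```python
from scipy.spatial.transform import Rotation as R
print(R.from_quat([-0.5941,  0.3835, -0.3826,  0.5946]).as_matrix().round(3))
```

```text
[[ 0.413 -0.001  0.911]
 [-0.911  0.001  0.413]
 [-0.001 -1.    -0.   ]]
```

The top view shows the bin at about (186,245), with the case at (185,224), the tray at (255,240), the press at (355,235) and its tread at (397,228). Pink look-alike is at (210,176). Next I'll zoom in on these.

Run:
```python
from h import *
im,_,_=load("top0")
a=cv2.resize(im[195:295,155:285],None,fx=6,fy=6,interpolation=cv2.INTER_CUBIC);cv2.imwrite("pics/c1.png",a)
a=cv2.resize(im[200:265,300:445],None,fx=5.5,fy=5.5,interpolation=cv2.INTER_CUBIC);cv2.imwrite("pics/c2.png",a)
im,_,_=load("side0")
a=cv2.resize(im[300:400,225:385],None,fx=5,fy=5,interpolation=cv2.INTER_CUBIC);cv2.imwrite("pics/c3.png",a)
a=cv2.resize(im[145:250,320:420],None,fx=5.5,fy=5.5,interpolation=cv2.INTER_CUBIC);cv2.imwrite("pics/c4.png",a)
```

```text
(no output)
```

View pics/c1.png

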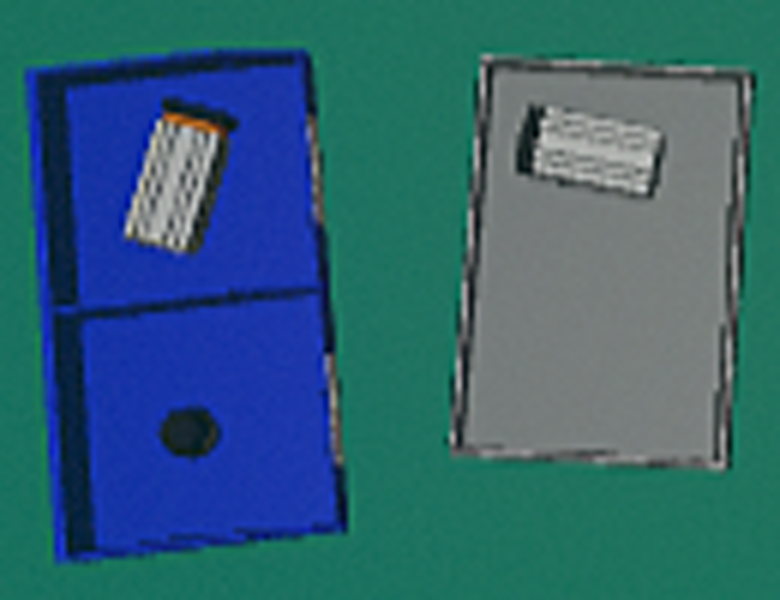

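View pics/c2.png

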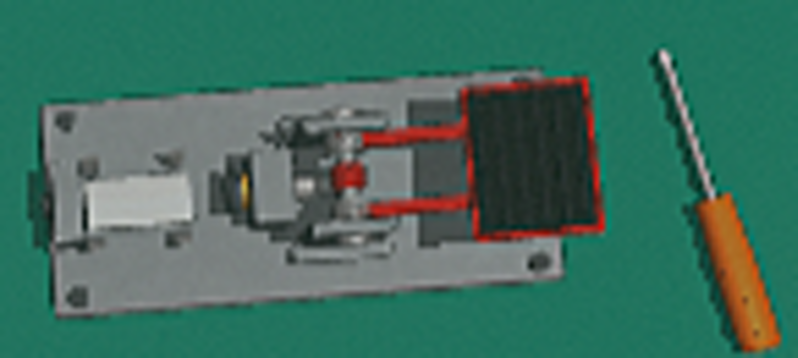

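View pics/c3.png

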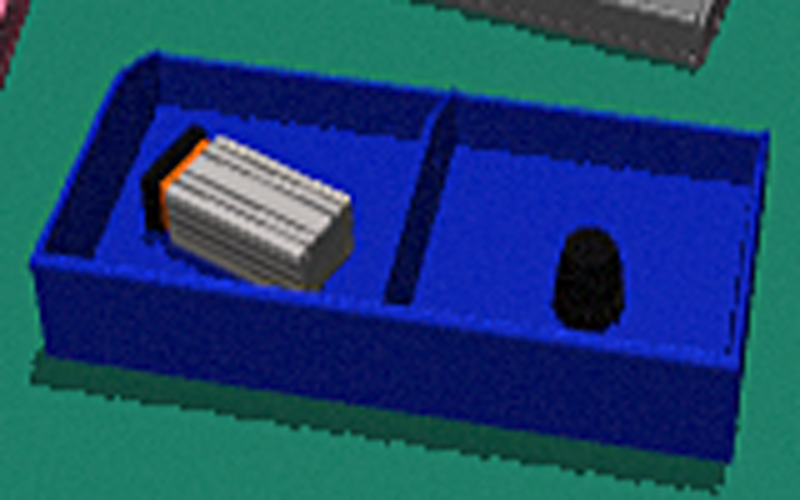

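View pics/c4.png

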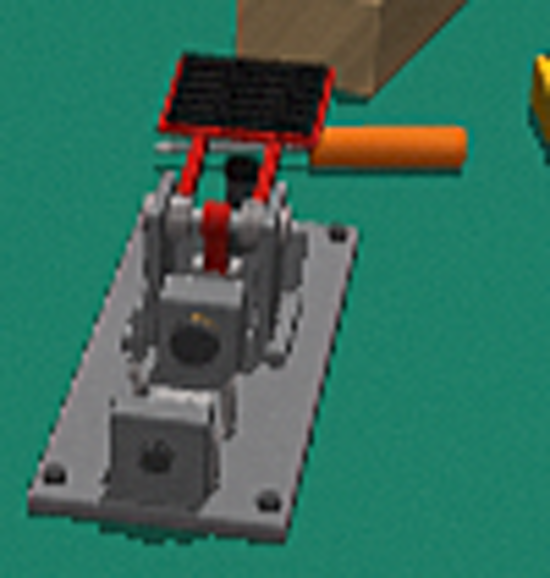

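Run:
```python
from h import *
np.set_printoptions(precision=4,suppress=True)
def c2(x,y,h): return onz("top0",300+x/5.5-.4,200+y/5.5-.4,h)
def c1(x,y,h): return onz("top0",155+x/6-.4,195+y/6-.4,h)
A=[c2(x,y,.012) for x,y in((45,105),(540,70),(563,278),(57,315))]
print("base",np.array(A),np.mean(A,0)); 
print("len",np.linalg.norm(A[1]-A[0]),np.linalg.norm(A[3]-A[0]))
d=(A[0]+A[3]-A[1]-A[2]);print("axis ang",np.degrees(np.arctan2(d[1],d[0])))
c=np.mean(A,0);d/=np.linalg.norm(d);print("nest",c+d*.093)
print("bed",c2(138,201,.027))
T=[c2(x,y,.109) for x,y in((463,88),(587,80),(604,230),(480,240))];print("tread",np.mean(T,0))
B=[c1(x,y,.055) for x,y in((28,68),(305,50))]+[c1(345,530,.055)];print("bin top",np.array(B))
C=[c1(x,y,.034) for x,y in((160,105),(237,125),(200,250),(125,240))];print("case",np.array(C),np.mean(C,0))
D=[c1(x,y,.026) for x,y in((485,58),(750,72),(725,465),(453,453))];print("tray",np.array(D),np.mean(D,0))
```

```text
base [[ 0.5693 -0.0828  0.012 ]
 [ 0.5894 -0.3862  0.012 ]
 [ 0.4622 -0.3954  0.012 ]
 [ 0.442  -0.0894  0.012 ]] [ 0.5157 -0.2384  0.012 ]
len 0.30397851013358 0.1275250837931911
axis ang 93.79252139209338
nest [ 0.5096 -0.1457  0.012 ]
bed [ 0.5089 -0.1383  0.027 ]
tread [ 0.5235 -0.3606  0.109 ]
bin top [[0.6077 0.3999 0.055 ]
 [0.6169 0.2507 0.055 ]
 [0.3595 0.2214 0.055 ]]
case [[0.5903 0.3337 0.034 ]
 [0.579  0.2912 0.034 ]
 [0.5103 0.3088 0.034 ]
 [0.516  0.3497 0.034 ]] [0.5489 0.3209 0.034 ]
tray [[0.617  0.1577 0.026 ]
 [0.6085 0.0108 0.026 ]
 [0.3927 0.0232 0.026 ]
 [0.4001 0.1704 0.026 ]] [0.5046 0.0905 0.026 ]
```

Request:
send_rows --rows '[[[-0.237,0,0.384],-69.4,0.085],[[-0.237,0,0.384],-69.4,0.085],[[-0.237,0,0.384],-69.4,0.085],[[-0.237,0,0.384],-69.4,0.085],[[-0.237,0,0.384],-69.4,0.085],[[-0.237,0,0.384],-69.4,0.085],[[-0.237,0,0.384],-69.4,0.085],[[-0.237,0,0.384],-69.4,0.085],[[-0.237,0,0.384],-69.4,0.085],[[-0.237,0,0.384],-69.4,0.085]]'

```text
time_s: 0.98
ee_pos: [0.4912, -0.2216, 0.4047]
eef_rot: [0.707, 0.026, -0.026, -0.707]
contact_force: [0.6, -0.9, 0.4]
finger_gap: 0.0849
```

```bash
cat >> h.py <<'E'
from scipy.spatial.transform import Rotation as R
def go(p,ang):
    s=bot.sense();M=R.from_quat(s["eef_rot"]).as_matrix();d=M.T@(np.array(p)-s["ee_pos"])
    a=np.degrees(np.arctan2(M[1,2],M[0,2]));y=(a-ang+180)%360-180
    print("t",s["time_s"],"pos",s["ee_pos"].round(4),"ang",a.round(2),"tilt",M[2].round(4),"F",np.round(s["contact_force"],1),"gap",round(s["finger_gap"],4),"q",np.round(s["qpos"],2))
    print("d",d.round(4),"yaw",round(y,2),"rows",np.linalg.norm(d)/.0417,abs(y)/7.16)
E
python3 - <<'E'
from h import *
go([.51,-.195,.40],93.8)
E
```

```text
t 0.9833 pos [ 0.4912 -0.2216  0.4047] ang 94.16 tilt [ 0.e+00 -1.e+00 -2.e-04] F [ 0.6 -0.9  0.4] gap 0.0849 q [ 0.67  0.3  -0.42  1.78  0.14  1.09  0.28]
d [0.0206 0.0047 0.0252] yaw 0.36 rows 0.7891324152307351 0.05075352561730669
```

Request:
send_rows --rows '[[[0.02,0.0,0.025],0.4,0.085],[[0.02,0.0,0.025],0.4,0.085],[[0.02,0.0,0.025],0.4,0.085]]'

```text
time_s: 1.23
ee_pos: [0.5098, -0.1952, 0.4045]
eef_rot: [-0.706, -0.022, 0.022, 0.707]
contact_force: [-0.0, -1.0, -0.6]
finger_gap: 0.0852
```

Run:
```python
from h import *
snap("wrist","wp1"); go([.51,-.195,.40],93.8)
```

```text
t 1.2833 pos [ 0.509  -0.197   0.4043] ang 93.46 tilt [-8.e-04 -1.e+00 -1.e-04] F [-0.6 -0.2  0.4] gap 0.0848 q [ 0.62  0.31 -0.43  1.77  0.14  1.09  0.21]
d [0.0012 0.0043 0.0019] yaw -0.34 rows 0.11725768839930084 0.047282009911437044
```

View pics/wp1.png

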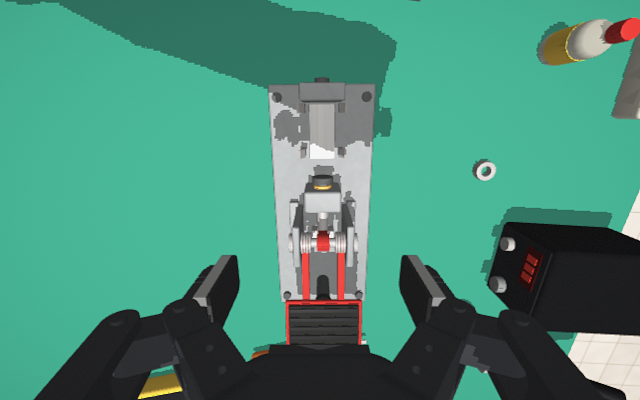

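The wrist view shows the whole press: nest bed around (322,130), plunger (322,182), tread (323,322). I'll take a second view from a lower place further along.

Request:
send_rows --rows '[[[0,0.1,0.09],0,0.085],[[0,0.1,0.09],0,0.085],[[0,0.1,0.09],0,0.085],[[0,0.1,0.09],0,0.085],[[0,0.1,0.09],0,0.085],[[0,0.1,0.09],0,0.085]]'

```text
time_s: 1.78
ee_pos: [0.5036, -0.1089, 0.3049]
eef_rot: [0.707, 0.02, -0.021, -0.707]
contact_force: [-0.4, -0.3, 0.8]
finger_gap: 0.0849
```

Run:
```python
from h import *
snap("wrist","wp2"); go([.51,-.195,.40],93.8)
for f,(r0,r1,a,b) in (("wp1",(75,215,255,395)),("wp2",(60,400,220,420))):
    im=load(f)[0][r0:r1,a:b]; k=600/max(im.shape[:2]);cv2.imwrite(f"pics/{f}c.png",cv2.resize(im,None,fx=k,fy=k,interpolation=cv2.INTER_CUBIC));print(k)
```

```text
t 1.8333 pos [ 0.5039 -0.1095  0.3056] ang 93.25 tilt [ 9.0e-04 -1.0e+00 -1.4e-03] F [ 0.6 -0.2  0.2] gap 0.0851 q [ 0.48  0.38 -0.44  1.94  0.21  0.86 -0.02]
d [ 0.0013 -0.0943 -0.0859] yaw -0.55 rows 3.0588190007671177 0.07653993281425023
4.285714285714286
1.7647058823529411
```

View pics/wp1c.png

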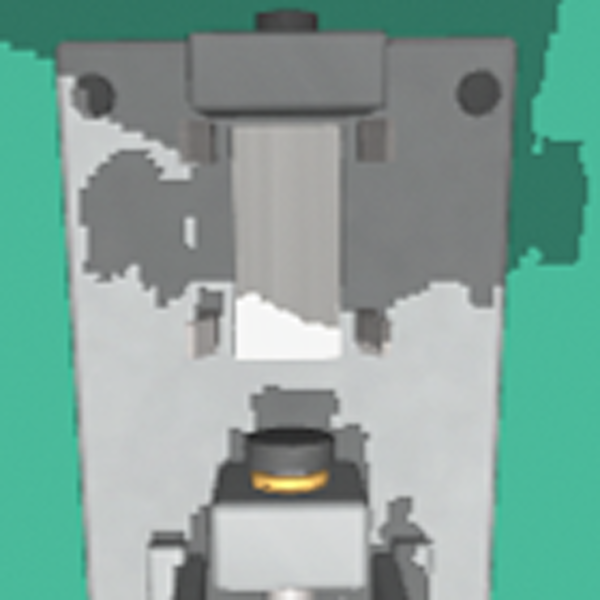

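View pics/wp2.png

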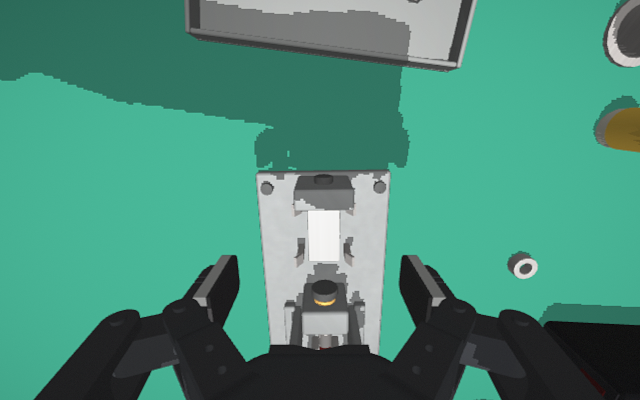

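Run:
```python
from h import *
im=load("wp2")[0][160:310,245:400];cv2.imwrite("pics/wp2d.png",cv2.resize(im,None,fx=4,fy=4,interpolation=cv2.INTER_CUBIC))
```

```text
(no output)
```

View pics/wp2d.png

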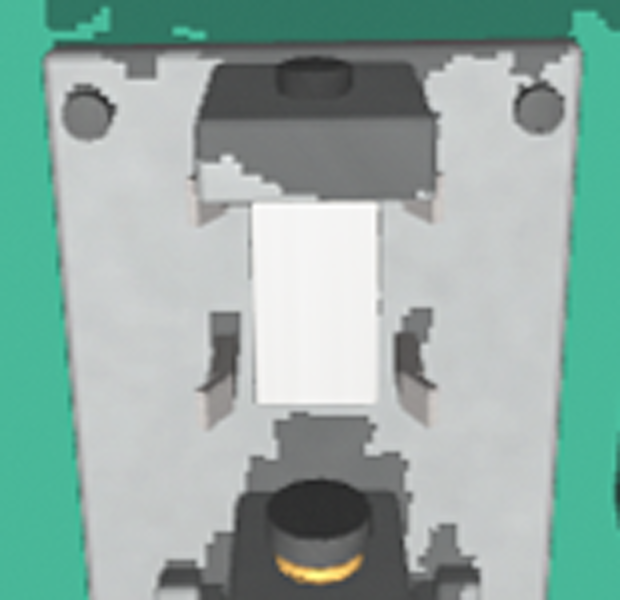

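Run:
```python
from h import *
np.set_printoptions(precision=4,suppress=True)
k=600/140
a=lambda x,y:("wp1",255+x/k-.4,75+y/k-.4)
b=lambda x,y:("wp2",245+x/4-.4,160+y/4-.4)
def p(n,A,B):
    x,r=tri(A,B);print(n,x,np.round(r,4));return x
L=p("bedL",a(235,358),b(255,404));Rr=p("bedR",a(341,358),b(377,402))
B1=p("baseL",a(58,43),b(46,52));B2=p("baseR",a(515,39),b(580,46))
h1=p("boltL",a(93,95),b(88,115));h2=p("boltR",a(478,92),b(540,107))
for f in(a,b):pass
# direction of bed edges on z=.027
for q in [(a(235,358),a(233,122)),(a(341,358),a(341,122)),(b(255,404),b(251,203)),(b(377,402),b(378,203))]:
    u=onz(*q[0],.027);v=onz(*q[1],.027);d=v-u;print(u,v,np.linalg.norm(d),np.degrees(np.arctan2(d[1],d[0])))
# base side edges at z .012 from wp1
for q in [(a(58,45),a(88,600)),(a(515,42),a(492,600))]:
    u=onz(*q[0],.012);v=onz(*q[1],.012);d=u-v;print("base edge",u,v,np.degrees(np.arctan2(d[1],d[0])))
# tread corners wp1 vs top
im=load("wp1")[0]
```

```text
bedL [ 0.4973 -0.1722  0.0259] [0.0001 0.0001]
bedR [ 0.5278 -0.1704  0.0249] [0.0001 0.0001]
baseL [ 0.4425 -0.0899  0.0082] [0. 0.]
baseR [ 0.5701 -0.0807  0.0091] [0. 0.]
boltL [ 0.4536 -0.1032  0.0146] [0.0002 0.0002]
boltR [ 0.5612 -0.0953  0.0131] [0.0004 0.0004]
[ 0.4973 -0.172   0.027 ] [ 0.4933 -0.1081  0.027 ] 0.06404615355777996 93.58334358863101
[ 0.5277 -0.17    0.027 ] [ 0.5225 -0.1062  0.027 ] 0.0640511933323981 94.6628935025033
[ 0.4974 -0.1715  0.027 ] [ 0.4939 -0.1187  0.027 ] 0.05290270643991965 93.71781391003765
[ 0.5275 -0.1692  0.027 ] [ 0.5235 -0.117   0.027 ] 0.05234272601297931 94.39191189886051
base edge [ 0.4431 -0.0907  0.012 ] [ 0.4541 -0.2549  0.012 ] 93.82994442214193
base edge [ 0.5697 -0.0818  0.012 ] [ 0.5832 -0.2465  0.012 ] 94.67911787794529
```

Run:
```python
from h import *
np.set_printoptions(precision=4,suppress=True)
k=600/140
a=lambda x,y:("wp1",255+x/k-.4,75+y/k-.4)
b=lambda x,y:("wp2",245+x/4-.4,160+y/4-.4)
print(load("wp1")[2][:3,3],load("wp2")[2][:3,3])
print(onz(*b(197,199),.064),onz(*b(435,199),.064),onz(*b(205,123),.064),onz(*b(435,118),.064))
print(onz(*a(195,110),.064),onz(*a(382,108),.064),onz(*a(187,35),.064),onz(*a(385,33),.064))
for q in(a(195,110),a(382,108)):print(onz(*q,.027))
```

```text
[ 0.5056 -0.1156  0.3731] [ 0.4997 -0.0295  0.2734]
[ 0.4841 -0.1051  0.064 ] [ 0.5311 -0.1023  0.064 ] [ 0.4852 -0.0894  0.064 ] [ 0.5295 -0.0858  0.064 ]
[ 0.4853 -0.1067  0.064 ] [ 0.5303 -0.1034  0.064 ] [ 0.4827 -0.0901  0.064 ] [ 0.5295 -0.0867  0.064 ]
[ 0.4829 -0.1057  0.027 ]
[ 0.5333 -0.1019  0.027 ]
```

Run:
```python
from h import *
np.set_printoptions(precision=4,suppress=True)
k=600/140
a=lambda x,y:("wp1",255+x/k-.4,75+y/k-.4)
b=lambda x,y:("wp2",245+x/4-.4,160+y/4-.4)
print("block",onz(*a(290,503),.062),onz(*a(290,590),.062))
print("lips near L/R wp1",[onz(*a(*q),.043) for q in((203,355),(372,350),(203,318),(375,318))])
print("lips near wp2",[onz(*b(*q),.043) for q in((207,425),(433,422))])
p,r=tri(a(290,432),b(318,485));print("plunger tip",p,r)
im=load("wp1")[0]
hsv=cv2.cvtColor(im,cv2.COLOR_BGR2HSV)
m=((hsv[...,0]<8)|(hsv[...,0]>172))&(hsv[...,1]>150)&(hsv[...,2]>90)
m[:290]=0;m[:,:280]=0;m[:,365:]=0
ys,xs=np.nonzero(m);print(xs.min(),xs.max(),ys.min(),ys.max())
for r in(295,300,303,306,320,340):print(r,np.nonzero(m[r])[0])
```

```text
block [ 0.515  -0.2043  0.062 ] [ 0.5167 -0.2291  0.062 ]
lips near L/R wp1 [array([ 0.4889, -0.1691,  0.043 ]), array([ 0.535 , -0.1648,  0.043 ]), array([ 0.4884, -0.1591,  0.043 ]), array([ 0.535 , -0.1561,  0.043 ])]
lips near wp2 [array([ 0.4866, -0.1685,  0.043 ]), array([ 0.5391, -0.1645,  0.043 ])]
plunger tip [ 0.5144 -0.1921  0.0296] [np.float64(9.440973584981944e-05), np.float64(9.440973584979861e-05)]
286 361 290 344
295 [303 304 305 306 307 308 338 339 340 341 342 343]
300 [287 288 289 290 293 294 295 296 297 298 299 300 301 302 303 304 305 306
 307 308 309 310 311 312 313 314 315 316 317 318 319 320 321 322 323 324
 325 326 327 328 329 330 331 332 333 334 335 336 337 338 339 340 341 342
 343 344 345 346 347 348 349 350 351 352 353 354 355 356 357 358 359 360]
303 [286 287 288 289 290 291 292 293 294 295 296 297 298 299 300 301 302 303
 304 305 306 307 308 309 310 311 312 313 314 315 316 317 318 319 320 321
 322 323 324 325 326 327 328 329 330 331 332 333 334 335 336 337 338 339
 340 341 342 343 344 345 346 347 348 349 350 351 352 353 354 355 356 357
 358 359 360 361]
306 [286 287 288 359 360 361]
320 [286 287 288 359 360]
340 [287 288 289 358 359 360]
```

Run:
```python
from h import *
go([.59,.31,.36],167)
```

```text
t 1.8333 pos [ 0.5039 -0.1095  0.3056] ang 93.25 tilt [ 9.0e-04 -1.0e+00 -1.4e-03] F [ 0.6 -0.2  0.2] gap 0.0851 q [ 0.48  0.38 -0.44  1.94  0.21  0.86 -0.02]
d [ 0.1098 -0.0549  0.4138] yaw -73.75 rows 10.351018476713614 10.300003619965091
```

Request:
send_rows --rows '[[[0.11,-0.055,0.414],-73.7,0.085],[[0.11,-0.055,0.414],-73.7,0.085],[[0.11,-0.055,0.414],-73.7,0.085],[[0.11,-0.055,0.414],-73.7,0.085],[[0.11,-0.055,0.414],-73.7,0.085],[[0.11,-0.055,0.414],-73.7,0.085],[[0.11,-0.055,0.414],-73.7,0.085],[[0.11,-0.055,0.414],-73.7,0.085],[[0.11,-0.055,0.414],-73.7,0.085],[[0.11,-0.055,0.414],-73.7,0.085]]'

```text
time_s: 2.67
ee_pos: [0.5881, 0.2971, 0.3598]
eef_rot: [0.561, 0.432, -0.43, -0.56]
contact_force: [0.2, 0.0, 1.0]
finger_gap: 0.0849
```

Run:
```python
from h import *
go([.59,.31,.36],167)
```

```text
t 2.6667 pos [0.5881 0.2971 0.3598] ang 165.1 tilt [ 4.0e-04 -1.0e+00 -3.1e-03] F [0.2 0.  1. ] gap 0.0849 q [-0.05  0.62 -0.76  1.52  0.45  1.18  0.42]
d [ 0.013  -0.0002  0.0015] yaw -1.9 rows 0.3129087261351359 0.2654940534527767
```

Request:
send_rows --rows '[[[0.003,0,0.0],0,0.085],[[0.003,0,0.0],0,0.085],[[0.003,0,0.0],0,0.085]]'

```text
time_s: 2.92
ee_pos: [0.588, 0.2988, 0.3584]
eef_rot: [0.562, 0.43, -0.429, -0.561]
contact_force: [0.3, -0.5, -0.5]
finger_gap: 0.0847
```

Run:
```python
from h import *
im=snap("wrist","wc1"); go([.59,.31,.36],167)
```

```text
t 2.9667 pos [0.588  0.2981 0.3582] ang 164.77 tilt [-0.0013 -1.     -0.0016] F [ 0.5 -0.3 -0. ] gap 0.0854 q [-0.05  0.63 -0.76  1.52  0.45  1.18  0.41]
d [ 0.0121 -0.0019  0.0012] yaw -2.23 rows 0.29384575866985113 0.3109341674221273
```

View pics/wc1.png

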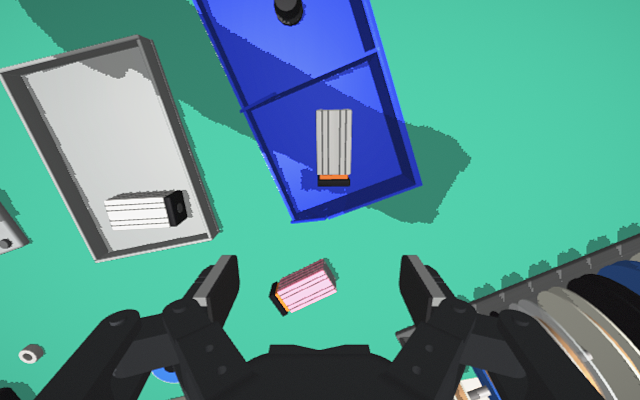

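Request:
send_rows --rows '[[[0.012,0.08,0.03],-1.0,0.085],[[0.012,0.08,0.03],-1.0,0.085],[[0.012,0.08,0.03],-1.0,0.085],[[0.012,0.08,0.03],-1.0,0.085],[[0.012,0.08,0.03],-1.0,0.085]]'

```text
time_s: 3.38
ee_pos: [0.5623, 0.3184, 0.2792]
eef_rot: [0.558, 0.435, -0.434, -0.557]
contact_force: [-0.3, -0.1, -0.1]
finger_gap: 0.085
```

Run:
```python
from h import *
im=snap("wrist","wc2"); go([.549,.321,.36],167)
im=load("wc1")[0][80:230,250:400];cv2.imwrite("pics/wc1c.png",cv2.resize(im,None,fx=4,fy=4,interpolation=cv2.INTER_CUBIC))
```

```text
t 3.4333 pos [0.5626 0.3188 0.2799] ang 165.86 tilt [ 0.0013 -1.     -0.0028] F [ 0.3 -0.4  0.1] gap 0.0854 q [-0.11  0.68 -0.73  1.63  0.52  1.03  0.33]
d [-0.0011 -0.0801  0.0135] yaw -1.14 rows 1.9479747482726555 0.15901880570688856
```

View pics/wc2.png

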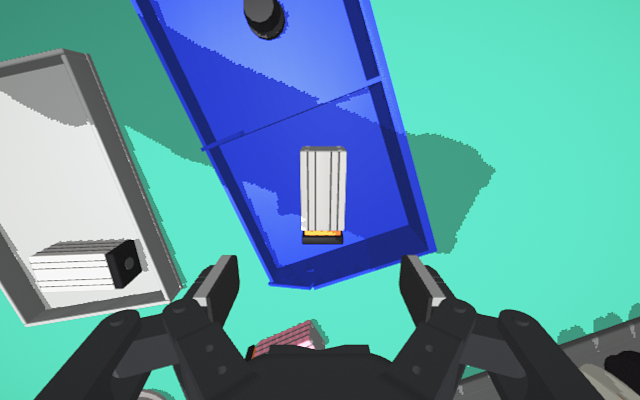

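View pics/wc1c.png

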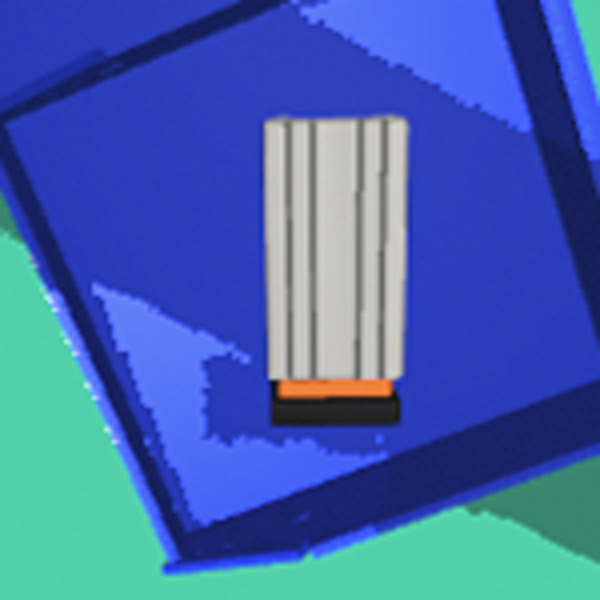

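Run:
```python
from h import *
im=load("wc2")[0][130:260,260:390];cv2.imwrite("pics/wc2c.png",cv2.resize(im,None,fx=5,fy=5,interpolation=cv2.INTER_CUBIC))
```

```text
(no output)
```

View pics/wc2c.png

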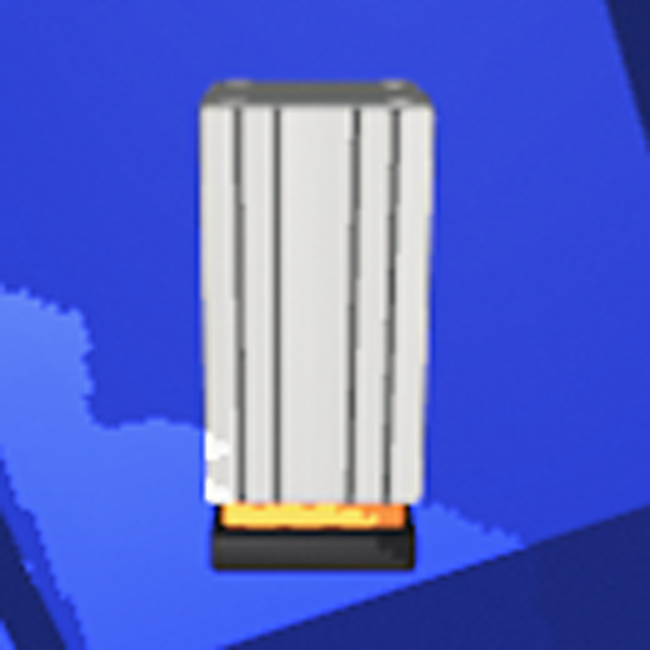

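Run:
```python
from h import *
np.set_printoptions(precision=4,suppress=True)
a=lambda x,y:("wc1",250+x/4-.4,80+y/4-.4)
b=lambda x,y:("wc2",260+x/5-.4,130+y/5-.4)
P=[]
for A,B in(((265,119),(201,104)),((407,119),(436,106)),((402,379),(422,503)),((270,379),(207,503))):
    x,r=tri(a(*A),b(*B));P.append(x);print(x,np.round(r,4))
P=np.array(P);c=P.mean(0);d=(P[2]+P[3]-P[0]-P[1])/2;print("c",c,"len",np.linalg.norm(d),"ang",np.degrees(np.arctan2(d[1],d[0])),"w",np.linalg.norm(P[0]-P[1]),np.linalg.norm(P[2]-P[3]))
for f,Q in((a,((265,119),(407,119),(402,379),(270,379))),(b,((201,104),(436,106),(422,503),(207,503)))):
    V=np.array([onz(*f(*q),.034) for q in Q]);d=(V[2]+V[3]-V[0]-V[1])/2;print(V.mean(0),np.linalg.norm(d),np.degrees(np.arctan2(d[1],d[0])))
# tray corners in wc1 (top rims)
for u,v in((2,72),(97,261),(216,238),(140,37)):print("tray",onz("wc1",u,v,.026))
go([.549,.321,.36],167)
```

```text
[0.5104 0.3167 0.0339] [0.0001 0.0001]
[0.5196 0.351  0.0316] [0.0002 0.0002]
[0.5838 0.3347 0.031 ] [0.0002 0.0002]
[0.5738 0.3005 0.0343] [0.0001 0.0001]
c [0.5469 0.3257 0.0327] len 0.0658618028731311 ang -14.242226129102482 w 0.03565463658526642 0.035795315961658386
[0.5467 0.3255 0.034 ] 0.06558678239334416 -14.17231377791263
[0.5466 0.3258 0.034 ] 0.0654144813052746 -14.371007447707242
tray [0.3967 0.029  0.026 ]
tray [0.6094 0.0146 0.026 ]
tray [0.6183 0.1651 0.026 ]
tray [0.4043 0.1732 0.026 ]
t 3.4333 pos [0.5626 0.3188 0.2799] ang 165.86 tilt [ 0.0013 -1.     -0.0028] F [ 0.3 -0.4  0.1] gap 0.0854 q [-0.11  0.68 -0.73  1.63  0.52  1.03  0.33]
d [-0.0011 -0.0801  0.0135] yaw -1.14 rows 1.9479747482726555 0.15901880570688856
```

Run:
```python
from h import *
go([.5467,.3257,.183],165.75)
```

```text
t 3.4333 pos [0.5626 0.3188 0.2799] ang 165.86 tilt [ 0.0013 -1.     -0.0028] F [ 0.3 -0.4  0.1] gap 0.0854 q [-0.11  0.68 -0.73  1.63  0.52  1.03  0.33]
d [0.0027 0.0969 0.0174] yaw 0.11 rows 2.3616870167728776 0.015562199879703602
```

Request:
send_rows --rows '[[[0.003,0.01,0.017],0,0.06],[[0.003,0.02,0.017],0,0.06],[[0.003,0.03,0.017],0,0.06],[[0.003,0.04,0.017],0,0.06],[[0.003,0.05,0.017],0,0.06],[[0.003,0.05,0.017],0,0.06],[[0.003,0.05,0.017],0,0.06]]'

```text
time_s: 4.02
ee_pos: [0.5453, 0.3265, 0.2268]
eef_rot: [-0.557, -0.435, 0.436, 0.557]
contact_force: [0.1, 0.1, 0.5]
finger_gap: 0.0598
```

Run:
```python
from h import *
im=snap("wrist","wc3")
go([.5467,.3257,.183],165.75)
```

```text
t 4.0667 pos [0.5453 0.3269 0.2275] ang 166.0 tilt [-2.e-04 -1.e+00  4.e-04] F [ 0.4 -0.7  0.9] gap 0.0598 q [-0.14  0.73 -0.7   1.69  0.56  0.93  0.27]
d [-0.0008  0.0445 -0.0016] yaw 0.25 rows 1.067847389158932 0.03503471531246781
```

View pics/wc3.png

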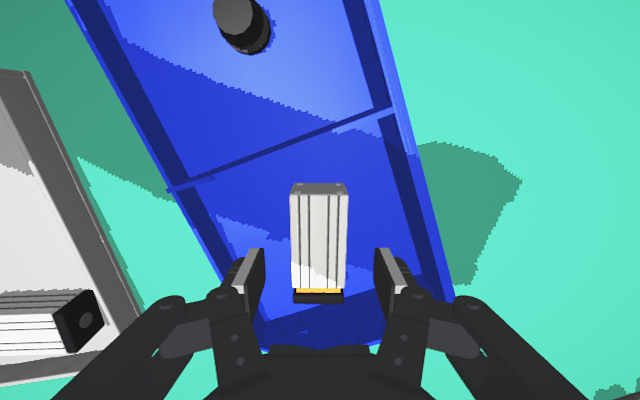

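The case at (319,240) sits centred between the pads, so I'll go down and grip.

Request:
send_rows --rows '[[[0,0.015,-0.001],0.2,0.06],[[0,0.03,-0.001],0.2,0.06],[[0,0.044,-0.001],0.2,0.06],[[0,0.044,-0.001],0.2,0.06],[[0,0.044,-0.001],0.2,0.06],[[0,0.044,-0.001],0.2,0.03],[[0,0.044,-0.001],0.2,0.03],[[0,0.044,-0.001],0.2,0.03],[[0,0.044,-0.001],0.2,0.03],[[0,0.044,-0.001],0.2,0.03]]' --newtons 40

```text
time_s: 4.9
ee_pos: [0.5462, 0.3269, 0.1844]
eef_rot: [0.558, 0.435, -0.434, -0.558]
contact_force: [-0.3, 0.0, 2.8]
finger_gap: 0.0355
```

Run:
```python
from h import *
im=snap("wrist","wc4")
go([.5104,-.141,.40],94.1)
```

```text
t 4.95 pos [0.5462 0.3269 0.1844] ang 165.82 tilt [ 8.e-04 -1.e+00 -8.e-04] F [-0.5  1.1  3.6] gap 0.0353 q [-0.17  0.78 -0.66  1.71  0.61  0.87  0.23]
d [-0.4622 -0.2159 -0.0801] yaw 71.72 rows 12.384264373039835 10.016116685134676
```

View pics/wc4.png

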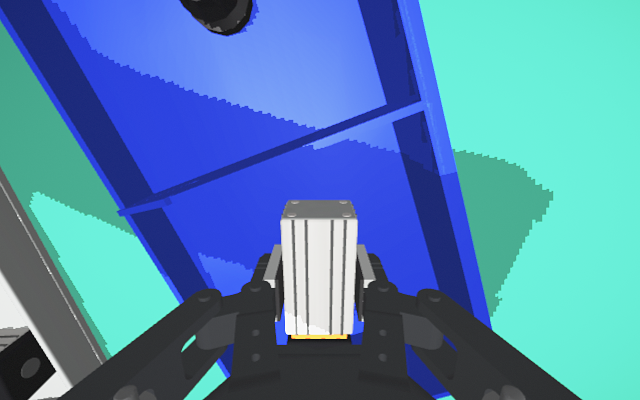

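Grip holds, with a 35.3 mm gap. Lift and carry.

Request:
send_rows --rows '[[[0,-0.03,0],0,0.03],[[0,-0.07,0],0,0.03],[[0,-0.11,0],0,0.03],[[-0.04,-0.13,-0.007],7,0.03],[[-0.08,-0.13,-0.014],14,0.03],[[-0.12,-0.13,-0.021],21,0.03],[[-0.16,-0.13,-0.028],28,0.03],[[-0.2,-0.13,-0.035],35,0.03],[[-0.24,-0.13,-0.042],42,0.03],[[-0.28,-0.13,-0.049],49,0.03]]'

```text
time_s: 5.78
ee_pos: [0.5241, 0.0411, 0.3138]
eef_rot: [0.688, 0.162, -0.162, -0.688]
contact_force: [0.8, -0.9, -1.0]
finger_gap: 0.0352
```

Run:
```python
from h import *
go([.5104,-.141,.30],94.1)
```

```text
t 5.7833 pos [0.5241 0.0411 0.3138] ang 116.46 tilt [ 0.e+00 -1.e+00 -3.e-04] F [ 0.8 -0.9 -1. ] gap 0.0352 q [ 0.29  0.41 -0.58  1.91  0.28  0.91  0.03]
d [-0.0935  0.0139 -0.1569] yaw 22.36 rows 4.392975378626257 3.122851112771692
```

Request:
send_rows --rows '[[[-0.02,0.01,-0.034],5,0.03],[[-0.04,0.02,-0.068],10,0.03],[[-0.06,0.03,-0.1],15,0.03],[[-0.08,0.03,-0.13],20,0.03],[[-0.093,0.03,-0.157],22.4,0.03],[[-0.093,0.03,-0.157],22.4,0.03],[[-0.093,0.03,-0.157],22.4,0.03],[[-0.093,0.03,-0.157],22.4,0.03],[[-0.093,0.03,-0.157],22.4,0.03]]'

```text
time_s: 6.53
ee_pos: [0.5128, -0.1374, 0.2838]
eef_rot: [-0.706, -0.028, 0.028, 0.707]
contact_force: [1.0, 0.8, -1.6]
finger_gap: 0.0354
```

Run:
```python
from h import *
im=snap("wrist","wn1")
go([.5104,-.141,.2074],94.1)
```

```text
t 6.5833 pos [ 0.5129 -0.1373  0.2838] ang 94.57 tilt [ 2.e-04 -1.e+00  6.e-04] F [-0.4  0.8 -1.1] gap 0.0355 q [ 0.52  0.43 -0.44  1.93  0.24  0.83  0.03]
d [-0.0028  0.0764 -0.0036] yaw 0.47 rows 1.836084199975258 0.06629764205422488
```

View pics/wn1.png

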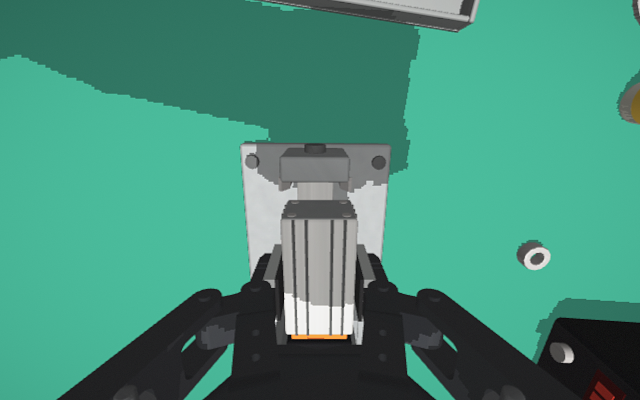

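Request:
send_rows --rows '[[[-0.002,0.015,-0.003],0.4,0.03],[[-0.002,0.03,-0.003],0.4,0.03],[[-0.002,0.04,-0.003],0.4,0.03],[[-0.002,0.04,-0.003],0.4,0.03],[[-0.002,0.04,-0.003],0.4,0.03]]'

```text
time_s: 7.0
ee_pos: [0.511, -0.1411, 0.2435]
eef_rot: [-0.706, -0.025, 0.026, 0.707]
contact_force: [1.5, 0.4, -1.0]
finger_gap: 0.0347
```

Run:
```python
from h import *
np.set_printoptions(precision=4,suppress=True)
im=snap("wrist","wn2")
s=bot.sense();p=s["ee_pos"];M=R.from_quat(s["eef_rot"]).as_matrix()
for f,pp in(("wn1",np.array([.5129,-.1373,.2838])),):
    a=onz(f,281,218,pp[2]-.1504);b=onz(f,356,218,pp[2]-.1504);print(a,b,M.T@((a+b)/2-pp))
go([.5104,-.141,.2074],94.1)
im=im[100:370,180:460];cv2.imwrite("pics/wn2c.png",cv2.resize(im,None,fx=2.2,fy=2.2,interpolation=cv2.INTER_CUBIC))
snap("side","sn2")
im=load("sn2")[0][140:250,310:430];cv2.imwrite("pics/sn2c.png",cv2.resize(im,None,fx=5,fy=5,interpolation=cv2.INTER_CUBIC))
```

```text
[ 0.4938 -0.1055  0.1334] [ 0.5278 -0.1028  0.1334] [0.0003 0.1504 0.0332]
t 7.05 pos [ 0.5113 -0.1413  0.2441] ang 94.09 tilt [ 0.0002 -1.      0.0003] F [-0.7  0.4 -0.6] gap 0.0348 q [ 0.5   0.49 -0.41  1.96  0.28  0.75 -0.  ]
d [-0.0009  0.0367  0.0004] yaw -0.01 rows 0.8796477166043888 0.0013822399481794405
```

View pics/wn2c.png

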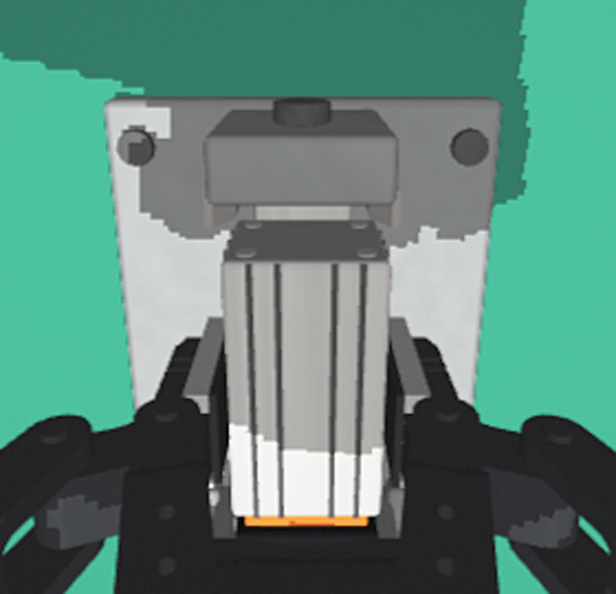

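View pics/sn2c.png

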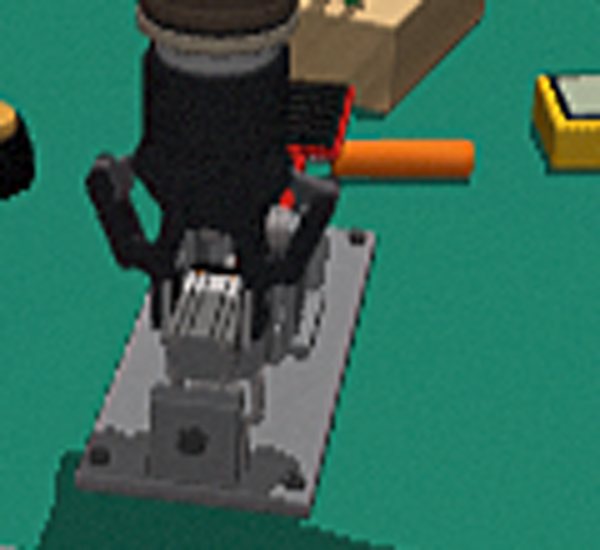

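Request:
send_rows --rows '[[[-0.001,0.01,0],0,0.03],[[-0.001,0.018,0],0,0.03],[[-0.001,0.024,0],0,0.03],[[-0.001,0.029,0],0,0.03],[[-0.001,0.033,0],0,0.03],[[-0.001,0.033,0],0,0.03],[[-0.001,0.033,0],0,0.03]]'

```text
time_s: 7.68
ee_pos: [0.5099, -0.142, 0.2104]
eef_rot: [-0.707, -0.025, 0.025, 0.707]
contact_force: [0.6, 0.4, -1.0]
finger_gap: 0.0351
```

Run:
```python
from h import *
go([.5104,-.141,.2074],94.1)
im=snap("wrist","wn3")
```

```text
t 7.6833 pos [ 0.5099 -0.142   0.2104] ang 94.03 tilt [-5.e-04 -1.e+00  3.e-04] F [ 0.6  0.4 -1. ] gap 0.0351 q [ 0.48  0.54 -0.39  1.98  0.31  0.68 -0.03]
d [0.0005 0.003  0.0009] yaw -0.07 rows 0.07727913725302928 0.010327124386609435
```

View pics/wn3.png

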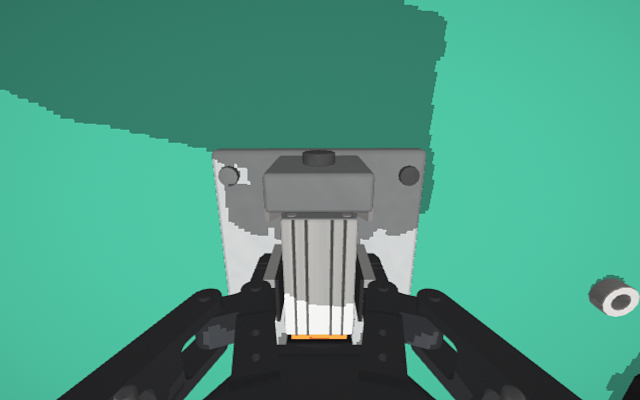

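Request:
send_rows --rows '[[[0,0.002,0],0,0.03],[[0,0.003,0],0,0.03],[[0,0.004,0],0,0.03],[[0,0.004,0],0,0.03]]'

```text
time_s: 8.07
ee_pos: [0.5101, -0.1421, 0.2074]
eef_rot: [0.707, 0.025, -0.025, -0.706]
contact_force: [-1.9, -0.4, 4.9]
finger_gap: 0.0349
```

Run:
```python
from h import *
go([.5104,-.141,.2074],94.1)
```

```text
t 8.0667 pos [ 0.5101 -0.1421  0.2074] ang 94.01 tilt [ 3.e-04 -1.e+00 -5.e-04] F [-1.9 -0.4  4.9] gap 0.0349 q [ 0.48  0.54 -0.38  1.98  0.32  0.68 -0.03]
d [ 0.0004 -0.      0.001 ] yaw -0.09 rows 0.02703615245936423 0.012508819425178388
```

Contact came at exactly the expected height, so I'll release.

Request:
send_rows --rows '[[[0,0.003,0],0,0.05],[[0,0.003,0],0,0.065],[[0,0.003,0],0,0.065],[[0,0.003,0],0,0.065],[[0,-0.03,0],0,0.065],[[0,-0.07,0],0,0.065],[[0,-0.11,0],0,0.065],[[0,-0.14,0],0,0.065],[[0,-0.14,0],0,0.065]]'

```text
time_s: 8.82
ee_pos: [0.5118, -0.142, 0.3532]
eef_rot: [0.708, 0.028, -0.021, -0.706]
contact_force: [1.2, 0.6, -0.0]
finger_gap: 0.0652
```

Run:
```python
from h import *
go([.5264,-.3634,.30],94.1)
im=snap("wrist","wn4");im=im[60:360,180:460];cv2.imwrite("pics/wn4c.png",cv2.resize(im,None,fx=2,fy=2,interpolation=cv2.INTER_CUBIC))
```

```text
t 8.8167 pos [ 0.5118 -0.142   0.3532] ang 94.02 tilt [ 0.0094 -0.9999 -0.0034] F [ 1.2  0.6 -0. ] gap 0.0652 q [ 0.55  0.34 -0.46  1.86  0.19  0.97  0.08]
d [-0.0014  0.0539 -0.2217] yaw -0.08 rows 5.472272365006504 0.011514492826905596
```

View pics/wn4c.png

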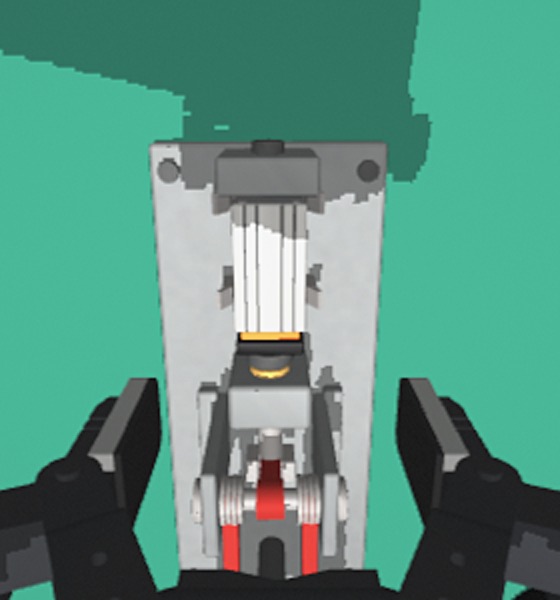

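Case is seated between the lips, cap proud with orange showing, facing the plunger. Next: shut the fingers and go over the tread.

Request:
send_rows --rows '[[[0,0,-0.04],0,0],[[0,0,-0.08],0,0],[[0,0,-0.12],0,0],[[0,0.01,-0.16],0,0],[[0,0.02,-0.195],0,0],[[-0.001,0.03,-0.221],0,0],[[-0.001,0.035,-0.221],0,0],[[-0.001,0.035,-0.221],0,0],[[-0.001,0.035,-0.221],0,0]]'

```text
time_s: 9.62
ee_pos: [0.5244, -0.3615, 0.3105]
eef_rot: [-0.706, -0.024, 0.026, 0.707]
contact_force: [-0.1, 1.2, -0.1]
finger_gap: 0.0001
```

Run:
```python
from h import *
go([.5264,-.3634,.282],94.1)
snap("side","sp1");snap("wrist","wpp")
im=load("sp1")[0][60:250,300:430];cv2.imwrite("pics/sp1c.png",cv2.resize(im,None,fx=3.1,fy=3.1,interpolation=cv2.INTER_CUBIC))
```

```text
t 9.6167 pos [ 0.5244 -0.3615  0.3105] ang 94.05 tilt [-0.0015 -1.      0.0023] F [-0.1  1.2 -0.1] gap 0.0001 q [ 0.79  0.55 -0.37  1.64  0.23  0.99  0.41]
d [ 0.0019  0.0285 -0.0021] yaw -0.05 rows 0.6860725382035835 0.006442623482656674
```

View pics/sp1c.png

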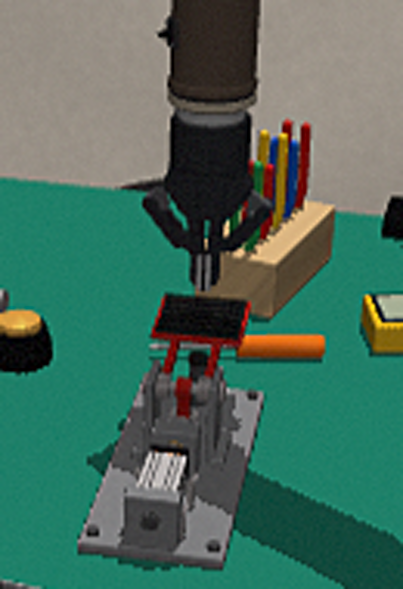

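View pics/wpp.png

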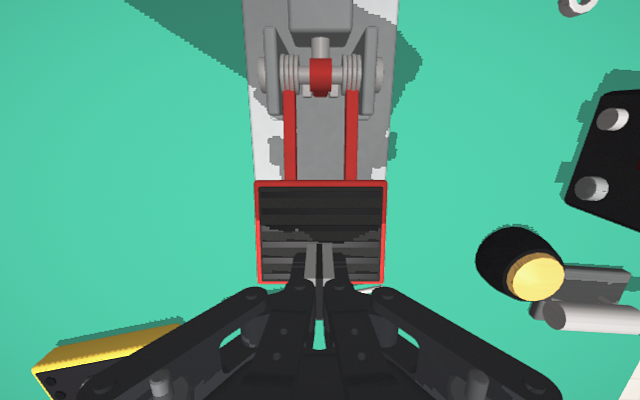

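Run:
```python
from h import *
np.set_printoptions(precision=4,suppress=True)
for A,B in(((286,301),(255,182)),((361,301),(386,182))):print(tri(("wp1",)+A,("wpp",)+B))
# back edge height ~ .109+.15*.033
print(onz("wpp",259,283,.114),onz("wpp",384,283,.114),onz("wpp",255,182,.104),onz("wpp",386,182,.104))
```

```text
(array([ 0.4803, -0.3301,  0.0959]), [np.float64(0.00024569416221721787), np.float64(0.00024569416221713206)])
(array([ 0.568 , -0.3235,  0.0969]), [np.float64(0.00012990290315143023), np.float64(0.00012990290315160097)])
[ 0.4869 -0.3965  0.114 ] [ 0.5724 -0.3902  0.114 ] [ 0.4818 -0.328   0.104 ] [ 0.566  -0.3218  0.104 ]
```

Tread centre measures (0.527,-0.359), and the tips stand within 3 mm of it. Press down.

Request:
send_rows --rows '[[[0.001,0.012,0.001],0,0],[[0.001,0.022,0.001],0,0],[[0.001,0.028,0.001],0,0],[[0.001,0.034,0.001],0,0],[[0.001,0.04,0],0,0],[[0.001,0.045,-0.001],0,0],[[0.001,0.05,-0.002],0,0],[[0.001,0.055,-0.002],0,0],[[0.001,0.058,-0.002],0,0],[[0.001,0.058,-0.002],0,0]]' --newtons 60

```text
time_s: 10.55
ee_pos: [0.5256, -0.3644, 0.2541]
eef_rot: [0.707, 0.025, -0.025, -0.707]
contact_force: [-3.1, 1.0, 9.3]
finger_gap: -0.0004
```

Run:
```python
from h import *
go([.5264,-.3634,.251],94.1)
```

```text
t 10.55 pos [ 0.5256 -0.3644  0.2541] ang 94.02 tilt [-2.e-04 -1.e+00 -1.e-04] F [-3.1  1.   9.3] gap -0.0004 q [ 0.77  0.62 -0.35  1.68  0.26  0.89  0.39]
d [0.0009 0.0031 0.0009] yaw -0.08 rows 0.08017006030375935 0.011613096757255728
```

Request:
send_rows --rows '[[[0,0.002,0],0,0],[[0,0.004,0],0,0],[[0,0.005,0],0,0],[[0,0.005,0],0,0]]'

```text
time_s: 10.88
ee_pos: [0.5257, -0.3642, 0.2512]
eef_rot: [0.707, 0.025, -0.025, -0.706]
contact_force: [-7.6, 3.5, 22.7]
finger_gap: -0.0004
```

Run:
```python
from h import *
go([.5264,-.3634,.251],94.1)
```

```text
t 10.8833 pos [ 0.5257 -0.3642  0.2512] ang 94.02 tilt [ 0.e+00 -1.e+00 -9.e-04] F [-7.6  3.5 22.7] gap -0.0004 q [ 0.77  0.62 -0.35  1.68  0.26  0.89  0.39]
d [0.0008 0.0002 0.0008] yaw -0.08 rows 0.027567051441440633 0.011656567251870231
```

Request:
send_rows --rows '[[[0,0.002,0],0,0],[[0,0.002,0],0,0],[[0,0.002,0],0,0],[[0,0.002,0],0,0]]'

```text
time_s: 11.22
ee_pos: [0.5257, -0.3642, 0.2509]
eef_rot: [0.707, 0.025, -0.025, -0.706]
contact_force: [-12.4, 5.8, 35.5]
finger_gap: 0.0
```

Run:
```python
from h import *
go([.5264,-.3634,.251],94.1)
snap("wrist","wpr")
im=snap("side","spr")[60:250,300:430];cv2.imwrite("pics/sprc.png",cv2.resize(im,None,fx=3.1,fy=3.1,interpolation=cv2.INTER_CUBIC))
```

```text
t 11.2167 pos [ 0.5257 -0.3642  0.2509] ang 94.01 tilt [ 4.0e-04 -1.0e+00 -1.7e-03] F [-12.4   5.8  35.5] gap 0.0 q [ 0.77  0.62 -0.35  1.68  0.26  0.88  0.39]
d [ 0.0008 -0.0001  0.0007] yaw -0.09 rows 0.025977461446160765 0.012923522402108293
```

View pics/sprc.png

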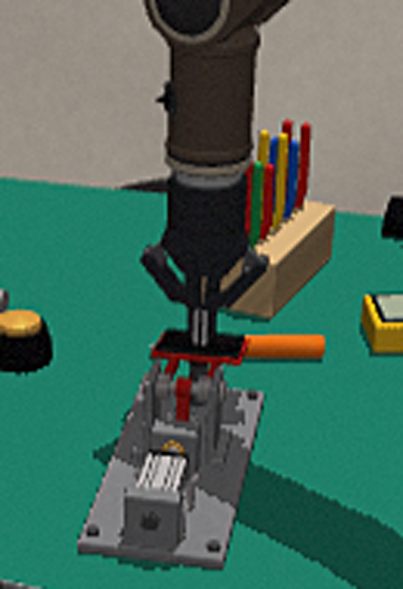

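View pics/wpr.png

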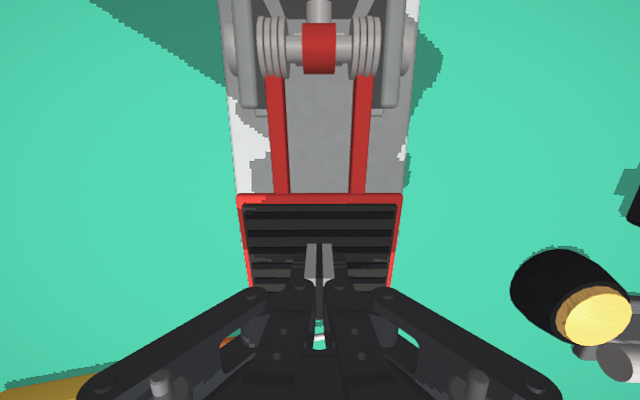

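The pedal is hard at its stop: 35 N with no further travel, and the height dropped by 31 mm as expected. Now raise slowly, then go back over the nest.

Request:
send_rows --rows '[[[0,-0.008,0],0,0],[[0,-0.016,0],0,0],[[0,-0.024,0],0,0],[[0,-0.032,0],0,0],[[0,-0.04,0],0,0],[[0,-0.06,0],0,0],[[0,-0.09,0],0,0.03],[[0,-0.11,0.03],0,0.065],[[0,-0.11,0.07],0,0.065],[[0,-0.11,0.11],0,0.065]]' --newtons 40

```text
time_s: 12.15
ee_pos: [0.5178, -0.2549, 0.358]
eef_rot: [0.707, 0.025, -0.023, -0.706]
contact_force: [0.3, 1.4, -0.2]
finger_gap: 0.048
```

Run:
```python
from h import *
go([.5104,-.1415,.34],94.1)
```

```text
t 12.15 pos [ 0.5178 -0.2549  0.358 ] ang 93.84 tilt [ 0.0025 -1.     -0.0018] F [ 0.3  1.4 -0.2] gap 0.048 q [ 0.69  0.41 -0.42  1.75  0.19  1.02  0.27]
d [0.0002 0.0178 0.1137] yaw -0.26 rows 2.759152462575585 0.0362847941147334
```

Request:
send_rows --rows '[[[0,0,0.04],0,0.065],[[0,0.01,0.08],0,0.065],[[0,0.018,0.113],0,0.065],[[0,0.018,0.113],0,0.065],[[0,0.018,0.113],0,0.065]]'

```text
time_s: 12.57
ee_pos: [0.5099, -0.1403, 0.3386]
eef_rot: [-0.707, -0.026, 0.026, 0.707]
contact_force: [-0.1, -1.1, -0.6]
finger_gap: 0.0651
```

Run:
```python
from h import *
go([.5104,-.1415,.2085],94.1)
im=snap("wrist","wq1");im=im[100:360,180:460];cv2.imwrite("pics/wq1c.png",cv2.resize(im,None,fx=2.2,fy=2.2,interpolation=cv2.INTER_CUBIC))
```

```text
t 12.5667 pos [ 0.5099 -0.1403  0.3386] ang 94.25 tilt [-6.e-04 -1.e+00  1.e-04] F [-0.1 -1.1 -0.6] gap 0.0651 q [ 0.55  0.36 -0.46  1.88  0.19  0.95  0.07]
d [ 0.0005  0.1301 -0.0013] yaw 0.15 rows 3.1191775938424446 0.0203522361896782
```

View pics/wq1c.png

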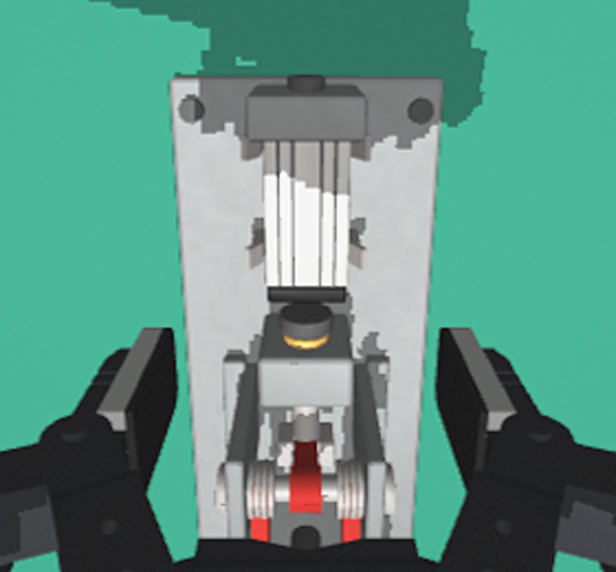

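Cap is home (no orange left), plunger back, case in the nest. Regrip and lift.

Request:
send_rows --rows '[[[0.0005,0.035,0],0,0.062],[[0.0005,0.07,0],0,0.062],[[0.0005,0.1,0],0,0.062],[[0.0005,0.12,0],0,0.062],[[0.0005,0.131,0],0,0.062],[[0.0005,0.131,0],0,0.062],[[0.0005,0.131,0],0,0.03],[[0.0005,0.131,0],0,0.03],[[0.0005,0.131,0],0,0.03],[[0.0005,0.131,0],0,0.03]]' --newtons 40

```text
time_s: 13.45
ee_pos: [0.5112, -0.1425, 0.2093]
eef_rot: [0.707, 0.026, -0.024, -0.706]
contact_force: [0.0, -0.7, 3.8]
finger_gap: 0.0354
```

Run:
```python
from h import *
np.set_printoptions(precision=4,suppress=True)
go([.5104,-.1415,.31],94.1)
# tray: corners
P=np.array([[.3967,.029],[.6094,.0146],[.6183,.1651],[.4043,.1732]]);Q=np.array([[ 0.3927,0.0232],[0.6085,0.0108],[0.617,0.1577],[0.4001,0.1704]])
for X in(P,Q):
    d=X[1]+X[2]-X[0]-X[3];print(X.mean(0),np.degrees(np.arctan2(d[1],d[0])))
```

```text
t 13.45 pos [ 0.5112 -0.1425  0.2093] ang 93.99 tilt [ 0.0028 -1.     -0.0014] F [ 0.  -0.7  3.8] gap 0.0354 q [ 0.48  0.54 -0.39  1.98  0.32  0.68 -0.04]
d [-0.0004 -0.1007  0.0009] yaw -0.11 rows 2.415124764086612 0.015269773626932721
[0.5072 0.0955] -3.0184256039474806
[0.5046 0.0905] -3.3198850501855146
```

Request:
send_rows --rows '[[[0,-0.02,0],0,0.03],[[0,-0.05,0],0,0.03],[[0,-0.08,0],0,0.03],[[0,-0.1,0],0,0.03],[[0,-0.1,0.02],0,0.03],[[-0.005,-0.1,0.05],1,0.03],[[-0.01,-0.1,0.09],2,0.03],[[-0.015,-0.1,0.13],4,0.03],[[-0.02,-0.1,0.17],6,0.03],[[-0.03,-0.1,0.21],7,0.03]]'

```text
time_s: 14.28
ee_pos: [0.4657, 0.067, 0.3087]
eef_rot: [-0.707, 0.018, -0.02, 0.707]
contact_force: [0.7, 1.2, -0.4]
finger_gap: 0.0352
```

Run:
```python
from h import *
go([.461,.092,.25],87)
```

```text
t 14.2833 pos [0.4657 0.067  0.3087] ang 86.87 tilt [ 2.5e-03 -1.0e+00  3.0e-04] F [ 0.7  1.2 -0.4] gap 0.0352 q [ 0.19  0.31 -0.52  2.04  0.21  0.84 -0.5 ]
d [-0.0062  0.0587  0.0247] yaw -0.13 rows 1.5349918908058213 0.018114494917461872
```

Request:
send_rows --rows '[[[-0.002,0.01,0.016],0,0.03],[[-0.004,0.03,0.024],0,0.03],[[-0.004,0.05,0.024],0,0.03],[[-0.004,0.058,0.024],0,0.03],[[-0.004,0.058,0.024],0,0.03]]'

```text
time_s: 14.7
ee_pos: [0.4624, 0.0892, 0.2487]
eef_rot: [0.707, -0.019, 0.017, -0.707]
contact_force: [-0.0, -0.1, -1.0]
finger_gap: 0.035
```

Run:
```python
from h import *
snap("wrist","wt1")
go([.461,.092,.1863],87)
```

```text
t 14.75 pos [0.4629 0.0892 0.2496] ang 87.01 tilt [-1.3e-03 -1.0e+00 -5.0e-04] F [ 0.6 -0.6 -1.2] gap 0.0353 q [ 0.11  0.41 -0.49  2.09  0.29  0.71 -0.62]
d [-0.002   0.0633  0.0027] yaw 0.01 rows 1.5210370212646358 0.0015594911198776795
```

View pics/wt1.png

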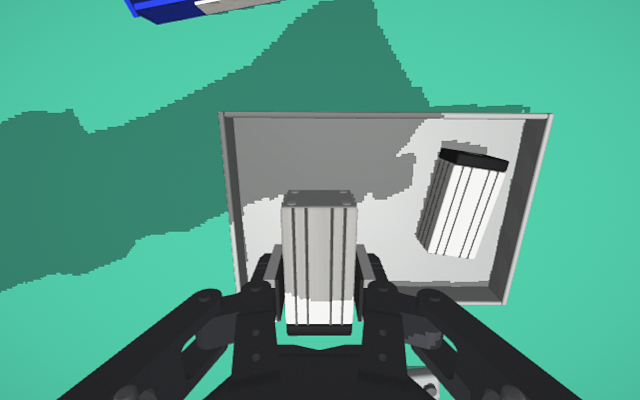

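The case hangs over the empty half at (320,270), clear of the walls and of the finished case at (465,205). Lower it.

Request:
send_rows --rows '[[[-0.001,0.02,0.003],0,0.03],[[-0.001,0.04,0.003],0,0.03],[[-0.001,0.052,0.003],0,0.03],[[-0.001,0.058,0.003],0,0.03],[[-0.001,0.062,0.003],0,0.03],[[-0.001,0.064,0.003],0,0.03],[[-0.001,0.064,0.003],0,0.03]]'

```text
time_s: 15.33
ee_pos: [0.4627, 0.0925, 0.1865]
eef_rot: [-0.707, 0.018, -0.019, 0.707]
contact_force: [0.3, -0.5, -0.9]
finger_gap: 0.0352
```

Run:
```python
from h import *
go([.461,.092,.1863],87)
```

```text
t 15.3333 pos [0.4627 0.0925 0.1865] ang 86.99 tilt [ 0.0012 -1.      0.    ] F [ 0.3 -0.5 -0.9] gap 0.0352 q [ 0.04  0.52 -0.42  2.12  0.38  0.57 -0.71]
d [-0.0017  0.0002 -0.0006] yaw -0.01 rows 0.04340538031515929 0.0013975672477847486
```

Request:
send_rows --rows '[[[0,0.001,0],0,0.03],[[0,0.002,0],0,0.03],[[0,0.003,0],0,0.03],[[0,0.003,0],0,0.03]]'

```text
time_s: 15.67
ee_pos: [0.4626, 0.0929, 0.1861]
eef_rot: [0.707, -0.017, 0.019, -0.706]
contact_force: [-10.8, -2.8, 40.7]
finger_gap: 0.0349
```

The tray floor is firm at 40 N, so back off 2 mm before opening.

Request:
send_rows --rows '[[[0,-0.003,0],0,0.03],[[0,-0.003,0],0,0.03]]'

```text
time_s: 15.83
ee_pos: [0.4629, 0.0927, 0.1873]
eef_rot: [-0.707, 0.017, -0.02, 0.707]
contact_force: [-0.7, 0.0, -1.2]
finger_gap: 0.0353
```

Request:
send_rows --rows '[[[0,0,0],0,0.045],[[0,0,0],0,0.055],[[0,0,0],0,0.055],[[0,0,0],0,0.055],[[0,-0.02,0],0,0.055],[[0,-0.05,0],0,0.055],[[0,-0.09,0],0,0.055],[[0,-0.13,0],0,0.055],[[0,-0.15,0],0,0.055],[[0,-0.15,0],0,0.055]]'

```text
time_s: 16.67
ee_pos: [0.4635, 0.0932, 0.3402]
eef_rot: [-0.706, 0.016, -0.021, 0.707]
contact_force: [0.2, 1.0, -0.4]
finger_gap: 0.0548
```

Run:
```python
from h import *
go([.461,.092,.1863],87)
snap("wrist","wf");snap("side","sf");snap("top","tf")
im=load("sf")[0][130:400,220:440];cv2.imwrite("pics/sfc.png",cv2.resize(im,None,fx=2.2,fy=2.2,interpolation=cv2.INTER_CUBIC))
```

```text
t 16.6667 pos [0.4635 0.0932 0.3402] ang 87.01 tilt [ 0.0075 -1.      0.0014] F [ 0.2  1.  -0.4] gap 0.0548 q [ 0.17  0.27 -0.55  2.    0.18  0.9  -0.53]
d [-0.0036  0.1539 -0.0016] yaw 0.01 rows 3.692218412937048 0.0008906658522617277
```

View pics/wf.png

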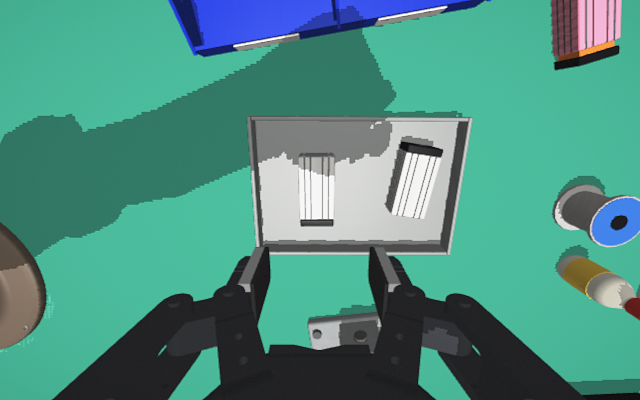

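View pics/sfc.png

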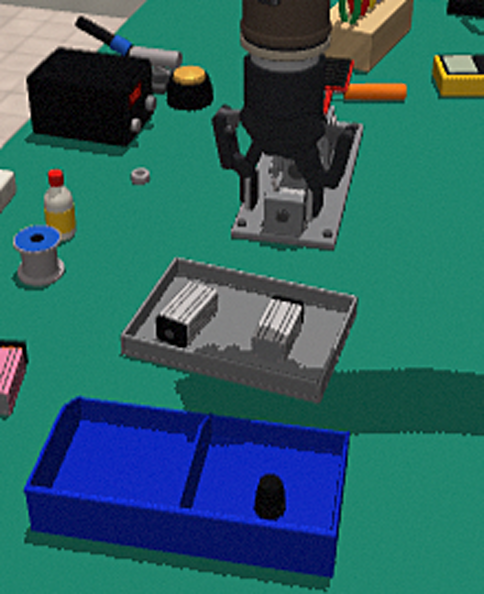

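Run:
```python
from h import *
np.set_printoptions(precision=4,suppress=True)
V=[onz("wf",*q,.034) for q in((299,154),(334,154),(334,221),(300,221))];c=np.mean(V,0);print("case",c)
a=np.radians(-3.2);M=np.array([[np.cos(a),np.sin(a)],[-np.sin(a),np.cos(a)]]);print("in tray",M@(c[:2]-[.5065,.093]))
im=load("wf")[0];k=im[130:240,280:460];cv2.imwrite("pics/wfc.png",cv2.resize(k,None,fx=4,fy=4,interpolation=cv2.INTER_CUBIC))
t0=load("top0")[0][195:275,230:440];t1=load("tf")[0][195:275,230:440];cv2.imwrite("pics/tt.png",cv2.resize(np.vstack([t0,t1]),None,fx=3.7,fy=3.7,interpolation=cv2.INTER_CUBIC))
```

```text
case [0.4647 0.0978 0.034 ]
in tray [-0.042   0.0024]
```

View pics/wfc.png

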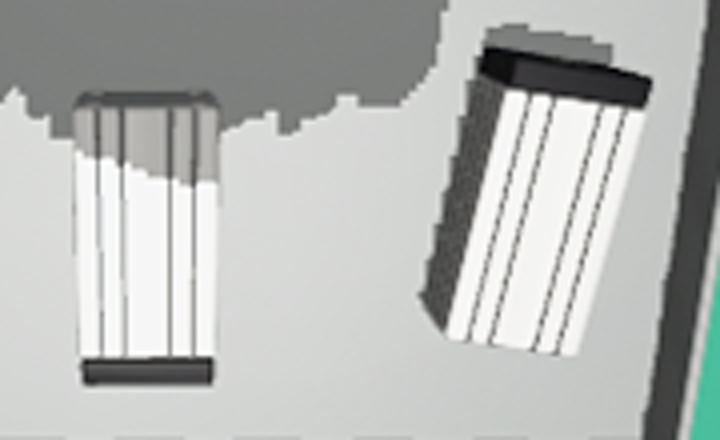

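View pics/tt.png

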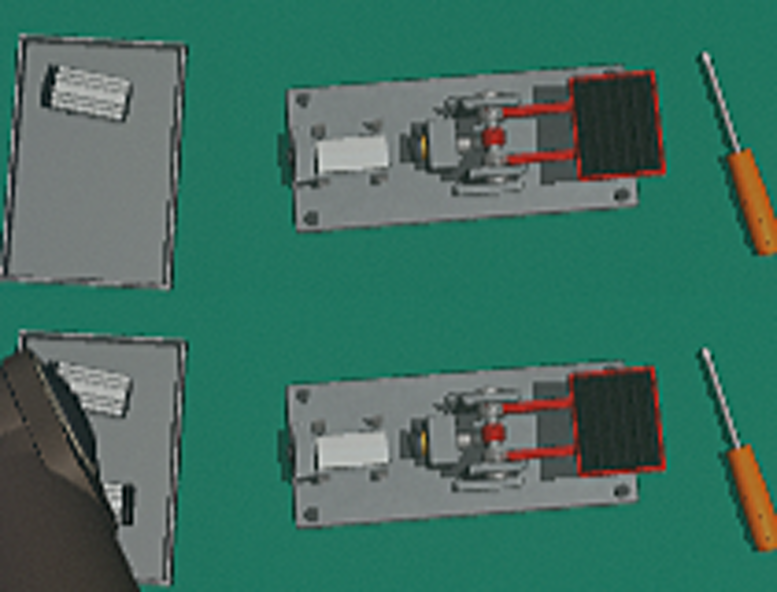

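Everything is in place: the pedal is up and the finished case and screwdriver haven't moved. Handing in.

Run:
```python
from h import *
print(bot.finish_job())
```

```text
the job is handed in; nothing more can be done
None
```

The case is pressed shut and lying flat in the empty half of the grey tray. I handed the job in at about 17 s of the 67 s; handing in reports no verdict.

**What I did:** I took the case from the bin and laid it in the nest with its cap towards the plunger, still proud, then let go. I pressed the pedal with shut fingers until it stopped moving, at about 35 N. The tread had dropped the expected 31 mm. After the pedal came back up, I moved the case to the tray.

**Last checks:**
- **Case:** its centre measured x −42 mm, y +2 mm in the tray frame. It lies right way up, and no orange shows at the cap.
- **Pedal:** the before and after top views look the same, so it is back up.
- **Other things:** the finished case and the screwdriver look unmoved in those views. The arm hid part of the tray there, but the wrist view shows both cases clearly. The gland, nut, spool and flux stand upright in the side view; I did not measure their positions.
- **Gripper:** it is clear of everything.

**What disagreed or ran high:**
- Heights triangulated from the wrist camera came out 1–3 mm low, up to 12 mm for the front edge of the pedal tread, where I used the stated height instead.
- The base plate's end put the nest 6 mm further along the press than the end stop and guide block did. I used the stop and block, and the fit confirmed it.
- Lowering the case into the tray touched the floor with a brief force of about 41 N on the gripped case. I backed off 3 mm before opening.

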